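# Draw the shoehorn out of the half-open shoe cabinet

## Robot

A 6-joint arm with a two-finger parallel gripper is mounted at the origin on the work surface. World frame = base frame: x ahead of the robot, y to its left, z up, the work surface at z = 0. Lengths are in mm, angles in degrees, forces in N, time in s.
With the tool pointing down it reaches from about 350 to 850 mm from the base axis. Payload 8.1 kg.
Tool frame: the origin (TCP) lies at the centre of the arm's flange, where the gripper is bolted on; the fingertips stand 173 mm ahead of it and the grasp point (between the pads) lies 155 mm ahead of it; z points along the fingers, y is the line along which they close (so a half turn about z gives the same grasp; the last joint's range is limited). The gripper opens to 85 mm and grips with 20 to 120 N. Pads are 22 mm wide; open, the fingers measure 114 mm over their backs; the gripper's body (76 mm by 85 mm) begins 54 mm behind the grasp point. The pads swing forward as they close: fully open they stand 13 mm farther back than shut.
Start: joints at [-68.148, 7.471, 85.268, -0, 87.261, -4.893], TCP at [270.039, -535.804, 404.692] pointing down, gripper open.
Joint ranges: [-169.43, 169.43], [-51.17, 129.36], [1.28, 143.12], [-76.62, 256.62], [0, 156.53], [-152.29, 152.29]. Speed limits (degrees/s): [136.94, 136.94, 159.86, 180, 180, 180].

## Interface

Orientations are given as [roll, pitch, yaw] about the fixed x, y, z axes, in that order (R = Rz(yaw) Ry(pitch) Rx(roll)).
In Python, from bench import * gives the robot as it stands.
- The arm moves only by the shell command python3 -m jog 'ROWS' [FORCE]. ROWS is text: rows parted by semicolons, each of 7 numbers parted by spaces: the shift along the tool's x, y, z scaled (see below), then the turn, a rotation vector about the tool's x, y, z scaled (see below), then the closure, from -1 (fully open) to 1 (shut). In form: tx ty tz wx wy wz hand; .... A call has 1 to 5 rows; each row shifts and turns the commanded pose from where the row before left it, along the tool's axes as they then stand; what a row does not reach is not made up. The controller multiplies each number of a shift by 0.1 m and each number of a turn by 60 degrees. A row lasts 1/8 s, in which the tool goes at most 62.5 mm and 10.7 degrees, less where a joint would pass 70% of its speed; a pose out of reach is approached as far as the arm can. A call with a number of a shift or a turn outside -1 to 1 is refused whole. A call with a gripper value outside its range is refused whole. The fingers move at their own pace and stop on an object; FORCE is the grip in N (left out, the last holds). Time passes only in rows, so rows that do not move let the fingers close. It gives the time, the measured TCP pose, the force, the opening and the grip force at its end, in the units of the state.
- sense(): the state, without advancing time (a new reading comes with each control period).
- snapshot(name): name is "scene" or "top" or "wrist"; returns a dict with "img" (384x512x3 uint8, red, green, blue), "fx", "fy", "cx", "cy" (pixels), "extrinsics" (4x4, takes a point from camera to world coordinates). Camera axes: x right, y down, z forward; pixel columns grow to the right and rows downward; lengths in mm; the calibration is good to about 2 mm. A picture is of the moment at which its call begins. There is no depth.
- hand_in(): hands the job in; it is judged then, once.
The state is a dict: "time": time; "joint_pos": joint angles; "qd": joint speeds; "joint_efforts": joint torques, N m; "tool_pos": TCP position; "tcp_rot": TCP orientation; "ft_force": force on the tool from outside, world axes, zero at the start; "wrist_torque": the same for the moment, N m; "finger_gap": finger opening in mm; "grip_force": force on a finger pad.
Only numpy, scipy, OpenCV 4.12 (cv2) and the standard library are available. Lean on these libraries where they do the work, as an engineer would, in place of code of your own. Each camera call takes 0.05 s, during which the arm holds its last target. There are 200 camera calls.

## Task

A red polish tin has been left lying on the shoehorn in the half-open shoe cabinet: set it squarely on top of the pile of the two other tins and let go of it. Then take the shoehorn by its beech handle, tilt it and draw it out diagonally through the gap beside the frosted-glass door, without sliding the door along or prying against the glass, and leave the other things on the shelf where they are. Finish still holding the shoehorn in the gripper, at rest, the whole of it about 5 cm or more above the top of the cabinet.

Things in the scene. Friction and masses are not known exactly. Their poses are not given: they have to be found in the camera images.
- cabinet: Low slim white shoe cabinet, fixed, 180 x 404 x 117 mm, open-topped. Origin: centre of its underside on the shelf; z up, y along its length, front faces -x. Inside 156 (x) by 380 mm (y -190 to +190), floor at z 45, walls 12 thick and 105 high; aluminium runners on the long walls reach z 111. A fixed frosted pane, top at z 117, covers y +12 to the +y end; the glass door slides below it.
- glass_door (a joint): Frosted-glass door sliding level under the pane, 154 x 206 x 6 mm, underside 105 mm above the cabinet's origin (60 over its floor). Value in m: slid towards the cabinet's +y = free length of the opening from the inside of the -y end wall to the door's edge; starts at 0.155 to 0.180. Slides under a push of about 3 N; leave it as it is.
- door_edge (a point): Middle of the door's edge (aluminium strip) that bounds the opening, half-way through the glass thickness. Axes as the cabinet's.
- handle_mid (a point): Centre of the shoehorn's beech handle, half-way up. x runs along the shoehorn from handle to blade, z up as it lies. Handle: bar 110 mm long (x -55 to +55 from here), 30 wide (y), 24 high, steel cap on its free end. The red tin lies on it at the start.
- handle_end (a point): Middle of the free end of the handle, 55 mm from handle_mid, half-way up (12 mm over the underside). Axes as handle_mid.
- blade_tip (a point): Middle of the far end of the blade, 2 mm over the underside, 250 mm along x from handle_end. Axes as handle_mid.
- tin_red_mid (a point): Centre of the red polish tin, a closed round flat tin 62 mm in diameter, 22 mm high, with a small brass dot on the lid, about 0.09 kg; z up. It starts lying on the shoehorn's handle.
- tin_high_mid (a point): Centre of the green polish tin (same size), the upper one of the pile.
- tin_low_mid (a point): Centre of the blue polish tin (same size), the lower one of the pile, on the shelf.
- tin_red: The red tin itself; origin at the centre of its underside.
- shoehorn: The whole rigid shoehorn, 250 mm long, about 0.11 kg; origin on its underside at mid-length, axes as handle_mid. Steel blade beyond the handle: 140 long, about 40 wide, flush below, edges curled up to 9 mm. Lies flat on the cabinet floor along y, handle end 10 to 25 mm from the -y end wall (cabinet's), blade under the glass door; longer than the opening's diagonal.
- key_bowl: Sky-blue ceramic key bowl, 100 mm in diameter, 42 mm high, loose, on the shelf near the pile of tins; origin at the centre of its underside. Leave it alone.
- shoe_tree0: Beech shoe tree with a chrome knob, 260 mm along x, 66 wide, 40 high, loose; origin at the centre of its underside. Leave it alone.
- shoe_tree1: The other shoe tree, same size. Leave it alone.
- door_stop: Grey rubber door stop, 48 mm in diameter, 32 high, loose; origin at the centre of its underside. Leave it alone.
- brush: Steel clothes-brush block, 110 x 45 x 32 mm, long along x, loose; origin at the centre of its underside. Leave it alone.

How it is judged (in metres and radians):
On the way, in this order (a step that is already met when the one before it is completed fails the run):
1. the red tin lies squarely on the pile of the other two and is let go (horizontal distance between tin_red_mid and tin_high_mid below 0.01 m and z of tin_red_mid in the frame of tin_high_mid between 0.019 and 0.025 m and horizontal distance between tin_high_mid and tin_low_mid below 0.01 m and z of tin_high_mid in the frame of tin_low_mid between 0.019 and 0.025 m and height (world z) of tin_low_mid below 0.015 m and angle between tin_red_mid's own z axis and vertical below 0.08 rad and contact force between tin_red and the fingers below 0.1 N), for 0.3 s.
2. the shoehorn stands diagonally in the opening: handle end above the cabinet's top, blade tip still below the glass (z of handle_end in the frame of cabinet above 0.125 m and z of blade_tip in the frame of cabinet below 0.103 m and y of blade_tip in the frame of cabinet between -0.19 and 0.19 m and x of blade_tip in the frame of cabinet between -0.078 and 0.078 m), for 0.1 s.
At the end, for the whole second after the job is handed in: Shoehorn still gripped, at rest (under 30 mm/s), both ends 30 mm or more above the cabinet (117 mm high), touching neither cabinet nor glass; tins in one pile on the shelf, red on top and released, each within 10 mm of the one below; glass door within 15 mm of its start (all of step 1 and height (world z) of handle_end above 0.155 m and height (world z) of blade_tip above 0.148 m and contact force between shoehorn and the fingers above 1 N and contact force between shoehorn and cabinet below 0.1 N and linear speed of shoehorn below 0.03 m/s and distance of door_edge from where it was at the start of the episode below 0.015 m); the arm keeps its last pose, push and grip.
It fails at once if the glass door is slid more than 15 mm (distance of door_edge from where it was at the start of the episode above 0.015 m).
It fails at once if the shoehorn is pried against the glass door (over 25 N) (contact force between shoehorn and glass_door above 25 N).
It fails at once if a bystander (key bowl, shoe trees, door stop, brush) is moved more than 30 mm (distance of any of key_bowl, shoe_tree0, shoe_tree1, door_stop, brush from where it was at the start of the episode above 0.03 m).
It also fails if it takes over 54 s, if anything falls off the work surface, if the arm or the gripper's body presses on something with over 40 N, if the wrist force passes 120 N, or if a joint passes its speed limit or range.

## Working session

There is one attempt and no reset: what is moved stays moved. The work goes in short steps, Python scripts to look and compute and a shell command to move; the robot and the scene stay as the last step left them, time stands still between calls to the robot, and variables do not carry over. Pictures are saved under pics/ and viewed, at most 10 in all, crops included, and the job is handed in when it is done.

```bash
mkdir -p pics; ls; python3 - <<'E'
from bench import *
import cv2,numpy as np
np.set_printoptions(precision=3,suppress=True)
for n in ["scene","top"]:
    s=snapshot(n); cv2.imwrite(f"pics/{n}0.png",s["img"][:,:,::-1]); print(n,s["fx"],s["cx"],s["cy"]); print(s["extrinsics"])
print(sense())
E
```

```text
pics
scene 382.6656412190206 261.1911078712311 188.6669021028091
[[   0.359    0.75    -0.556 1182.298]
 [   0.933   -0.296    0.204 -255.341]
 [  -0.012   -0.592   -0.806 1133.812]
 [   0.       0.       0.       1.   ]]
top 369.85644687324077 258.5172695332764 186.48115429095571
[[  -0.011   -0.988    0.156  292.151]
 [  -1.       0.011   -0.005   11.388]
 [   0.003   -0.156   -0.988 1246.611]
 [   0.       0.       0.       1.   ]]
{'time': 0.1, 'joint_pos': array([-68.148,   7.51 ,  85.325,  -0.   ,  87.261,  -4.892]), 'qd': array([ 0.009, -0.009, -0.214, -0.012, -0.084,  0.046]), 'joint_efforts': array([  0.001, -57.095, -50.194,  -0.   ,   0.008,  -0.   ]), 'tool_pos': array([ 269.953, -535.599,  403.741]), 'tcp_rot': array([-179.905,   -0.008,   26.744]), 'ft_force': array([-0.678, -0.2  ,  0.473]), 'wrist_torque': array([ 0.056,  0.007, -0.002]), 'grip_force': 0.0, 'finger_gap': 85.53639794352809}
```

View pics/top0.png

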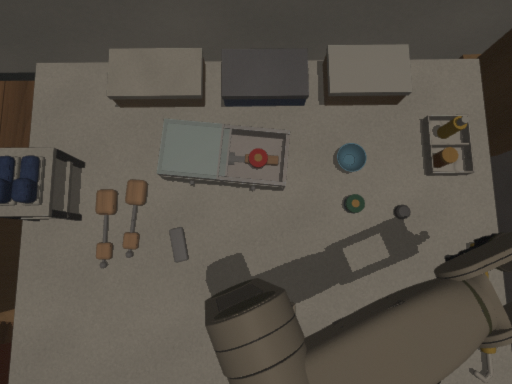

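View pics/scene0.png

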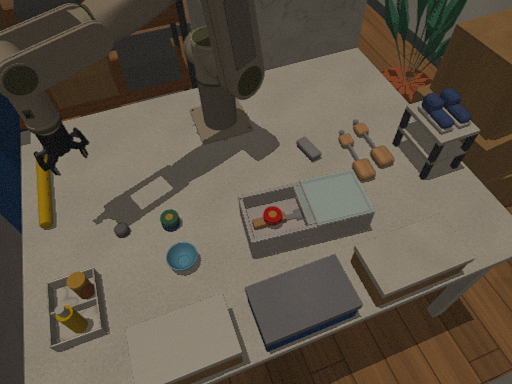

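The top view shows the red tin at about (258,158), the pile at (355,204), the bowl at (351,158), and the cabinet over (160–287, 120–187) with its pane to the left (+y). The scene view shows the same layout, with the red tin at (273,215) and the green one at (170,217).

```bash
cat > h.py <<'E'
from bench import *
import cv2,numpy as np
np.set_printoptions(precision=2,suppress=True)
def ray(s,u,v):
    E=np.array(s["extrinsics"]); d=E[:3,:3]@np.array([(u-s["cx"])/s["fx"],(v-s["cy"])/s["fy"],1]); return E[:3,3],d
def onz(s,u,v,z):
    o,d=ray(s,u,v); return o+d*(z-o[2])/d[2]
def blob(s,lo,hi,roi=None,n=3):
    h=cv2.cvtColor(s["img"],cv2.COLOR_RGB2HSV); m=cv2.inRange(h,np.array(lo),np.array(hi))
    if roi: k=np.zeros_like(m); k[roi[1]:roi[3],roi[0]:roi[2]]=255; m&=k
    c,_=cv2.findContours(m,cv2.RETR_EXTERNAL,cv2.CHAIN_APPROX_NONE)
    return sorted(c,key=cv2.contourArea,reverse=True)[:n]
def cross(s1,p1,s2,p2):
    o1,d1=ray(s1,*p1);o2,d2=ray(s2,*p2);A=np.stack([d1,-d2],1);t=np.linalg.lstsq(A,o2-o1,rcond=None)[0]
    a,b=o1+t[0]*d1,o2+t[1]*d2; return (a+b)/2,np.linalg.norm(a-b)
E
python3 - <<'E'
from h import *
t=snapshot("top");s=snapshot("scene")
def c(k,s,lo,hi,roi):
    b=blob(s,lo,hi,roi,1)[0]; p=cv2.minEnclosingCircle(b); print(k,p,cv2.minAreaRect(b)); return cv2.minAreaRect(b)[0]
for k,lo,hi,r1,r2,z in [("red",(0,150,60),(8,255,255),(235,140,280,180),(255,200,290,230),85),("green",(60,60,20),(95,255,255),(335,190,375,220),(150,200,190,240),38),("bowl",(95,80,60),(115,255,255),(330,140,375,180),(160,235,205,280),30)]:
    p=c(k,t,lo,hi,r1);q=c(k,s,lo,hi,r2); print(onz(t,*p,z),onz(s,*q,z),cross(t,p,s,q))
i=t["img"][105:205,150:300,::-1]; j=s["img"][160:260,230:380,::-1]
cv2.imwrite("pics/crop.png",np.vstack([cv2.resize(x,(450,300),interpolation=cv2.INTER_CUBIC) for x in (i,j)]))
E
```

```text
red ((257.7173767089844, 157.56521606445312), 9.087091445922852) ((257.5, 157.5), (17.0, 17.0), 90.0)
red ((272.5, 215.5), 9.924817085266113) ((272.5, 215.0), (17.0, 18.0), 0.0)
[569.61   7.78  85.  ] [571.32   5.67  85.  ] (array([570.  ,   7.05,  82.41]), np.float64(1.517587667822304))
green ((354.77069091796875, 203.03382873535156), 8.77082633972168) ((354.5, 203.0), (16.0, 17.0), 90.0)
green ((169.43157958984375, 218.51052856445312), 9.251815795898438) ((169.5, 218.5), (17.0, 17.0), 90.0)
[ 424.1  -309.56   38.  ] [ 429.55 -310.88   38.  ] (array([ 424.86, -311.29,   31.2 ]), np.float64(0.1441658446599192))
bowl ((349.24755859375, 156.01455688476562), 11.867633819580078) ((349.8235778808594, 156.70590209960938), (21.3431339263916, 21.3431339263916), 14.03624439239502)
bowl ((181.5, 256.0), 15.692455291748047) ((181.1999969482422, 256.10003662109375), (28.174455642700195, 29.516096115112305), 26.56505012512207)
[ 582.16 -304.04   30.  ] [ 575.86 -308.41   30.  ] (array([ 580.14, -305.37,   35.93]), np.float64(5.751597786856904))
```

View pics/crop.png

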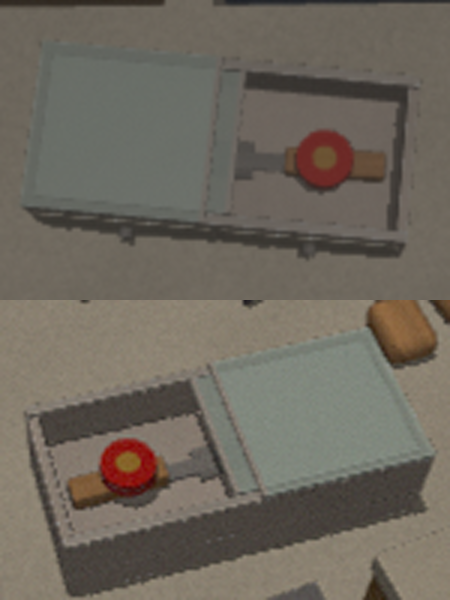

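```bash
python3 -m jog '0.43 -0.29 0 0 0 0 -1;0.43 -0.29 0 0 0 0 -1;0.43 -0.29 0 0 0 0 -1;0.43 -0.29 0 0 0 0 -1;0.43 -0.29 0 0 0 0 -1'; python3 -m jog '0.43 -0.29 0 0 0 0 -1;0.43 -0.29 0 0 0 0 -1;0.43 -0.29 0 0 0 0 -1;0.43 -0.29 0 0 0 0 -1;0.43 -0.29 0 0 0 0 -1'; python3 -m jog '0.43 -0.29 0 0 0 0 -1;0.43 -0.29 0 0 0 0 -1;0 0 0 0 0 -0.16 -1;0 0 0 0 0 -0.16 -1;0 0 0 0 0 -0.16 -1';python3 -m jog '0 0 0 0 0 -0.16 -1;0 0 0 0 0 -0.16 -1;0 0 0 0 0 -0.16 -1; 0 0 0 0 0 0 -1;0 0 0 0 0 0 -1'
python3 - <<'E'
from h import *
w=snapshot("wrist"); cv2.imwrite("pics/w1.png",w["img"][:,:,::-1]); print(w["fx"],w["extrinsics"])
t=snapshot("top"); 
for p in [(290,132.7),(285,188.3)]: print(onz(t,*p,105))
E
```

```text
time: 0.82
tool_pos: [397.3, -308.0, 404.6]
tcp_rot: [180.0, -0.0, 26.7]
ft_force: [1.1, 0.5, -0.0]
finger_gap: 85.5
grip_force: 0.0
time: 1.45
tool_pos: [524.1, -81.7, 404.7]
tcp_rot: [180.0, -0.0, 26.7]
ft_force: [1.0, -1.0, 0.6]
finger_gap: 85.5
grip_force: 0.0
time: 2.08
tool_pos: [574.2, 7.5, 404.3]
tcp_rot: [-180.0, 0.0, 55.9]
ft_force: [0.0, 0.2, 0.1]
finger_gap: 85.4
grip_force: 0.0
time: 2.7
tool_pos: [574.2, 7.2, 404.6]
tcp_rot: [-180.0, -0.0, 84.1]
ft_force: [0.6, 1.1, 0.1]
finger_gap: 85.4
grip_force: 0.0
273.6294466704718 [[  0.99  -0.1   -0.03 583.27]
 [ -0.1   -0.94  -0.32  88.57]
 [ -0.     0.32  -0.95 373.55]
 [  0.     0.     0.     1.  ]]
[645.03 -97.01 105.  ]
[465.33 -76.94 105.  ]
```

View pics/w1.png

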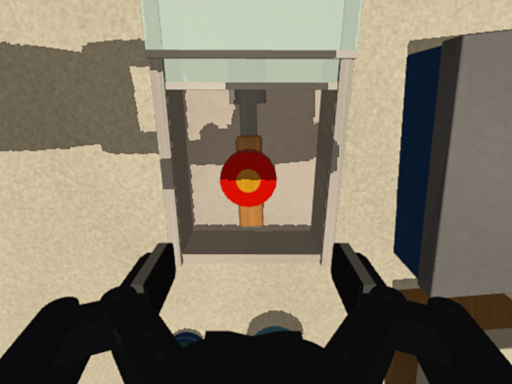

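The wrist view shows the cabinet aligned with the tool. The red tin is at (248,178), the handle runs from (249,136) to (251,227), the door edge is at row 86 and the end wall is near row 255.

```bash
python3 - <<'E'
from h import *
w=snapshot("wrist")
b=np.vstack(blob(w,(0,150,60),(8,255,255),(210,140,290,215),3)); c,r=cv2.minEnclosingCircle(b); print(c,r,onz(w,*c,91),r*0.31/273*1000)
h=cv2.cvtColor(w["img"],cv2.COLOR_RGB2HSV); print(h[215:232:2,250],h[140:150:4,248])
b=blob(w,(9,90,60),(22,220,255),(225,208,275,240),1)[0]; print("lower",cv2.boundingRect(b)); 
b2=blob(w,(5,90,30),(22,255,255),(225,125,275,150),1)[0]; print("upper",cv2.boundingRect(b2))
for n,p,z in [("hend",(251,227),69),("hblade",(249,136),69),("doorL",(168,86),108),("doorR",(352,86),108),("endL",(180,263),105),("endR",(330,263),105),("endLin",(183,255),105)]: print(n,onz(w,*p,z))
a=np.radians(84.1); print(sense()["tool_pos"])
E
```

```text
(248.12222290039062, 177.6623992919922) 28.889314651489258 [569.62   8.63  91.  ] 32.804716270921865
[[ 16 172 193]
 [ 15 173 195]
 [ 16 169 195]
 [ 15 169 195]
 [ 16 170 196]
 [ 15 171 183]
 [ 20  48 107]
 [ 14  58 101]
 [ 17  57  80]] [[ 14 169  95]
 [ 15 172  95]
 [ 12 178  96]]
lower (239, 208, 24, 19)
upper (235, 135, 27, 15)
hend [565.32 -60.66  69.  ]
hblade [574.65  49.72  69.  ]
doorL [507.31 106.87 108.  ]
doorR [673.54  89.84 108.  ]
endL [482.37 -79.84 105.  ]
endR [652.09 -97.1  105.  ]
endLin [487.67 -69.9  105.  ]
[574.22   7.18 404.66]
```

```bash
python3 -m jog '0.01 -0.047 0.4 0 0 0 -1;0 0 0.4 0 0 0 -1;0 0 0.4 0 0 0 -1;0 0 0.3 0 0 0 -1;0 0 0.167 0 0 0 -1' 30; python3 -m jog '0 0 0 0 0 0 -1; 0 0 0 0 0 0 1;0 0 0 0 0 0 1;0 0 0 0 0 0 1;0 0 0 0 0 0 1'; python3 -m jog '0 0 0 0 0 0 1;0 0 0 0 0 0 1;0 0 0 0 0 0 1'
```

```text
time: 3.48
tool_pos: [569.0, 8.7, 236.1]
tcp_rot: [-179.9, 0.0, 84.3]
ft_force: [0.1, 0.7, -0.6]
finger_gap: 85.5
grip_force: 0.0
time: 4.1
tool_pos: [570.6, 8.6, 240.1]
tcp_rot: [179.8, -0.0, 84.3]
ft_force: [-0.6, -0.7, 6.2]
finger_gap: 60.7
grip_force: 33.1
time: 4.47
tool_pos: [570.6, 8.6, 240.1]
tcp_rot: [179.8, -0.0, 84.3]
ft_force: [-0.9, 1.2, 5.5]
finger_gap: 60.9
grip_force: 33.1
```

```bash
python3 -m jog '0 0 -0.1 0 0 0 1;0 0 -0.3 0 0 0 1;0 0 -0.4 0 0 0 1;0 0 -0.4 0 0 0 1;0 0 -0.4 0 0 0 1' && python3 -m jog '-0.415 -0.141 0 0 0 0 1;-0.415 -0.141 0 0 0 0 1;-0.415 -0.141 0 0 0 0 1;-0.415 -0.141 0 0 0 0 1;-0.415 -0.141 0 0 0 0 1' && python3 -m jog '-0.415 -0.141 0 0 0 0 1;-0.415 -0.141 0 0 0 0 1;-0.415 -0.141 0 0 0 0 1;0 0 0 0 0 0 1;0 0 0 0 0 0 1'
python3 - <<'E'
from h import *
w=snapshot("wrist"); cv2.imwrite("pics/w2.png",w["img"][:,:,::-1])
for b in blob(w,(60,60,20),(95,255,255),None,2):
    if cv2.contourArea(b)>300: c,r=cv2.minEnclosingCircle(b); e=cv2.fitEllipse(b); print(c,r,e,onz(w,*c,44),onz(w,*e[0],44))
E
```

```text
time: 5.1
tool_pos: [569.4, 8.7, 400.0]
tcp_rot: [180.0, -0.0, 84.3]
ft_force: [0.7, -0.2, -1.1]
finger_gap: 60.8
grip_force: 32.9
time: 5.72
tool_pos: [478.2, -192.0, 398.7]
tcp_rot: [180.0, 0.0, 84.4]
ft_force: [0.6, 0.1, -1.6]
finger_gap: 60.8
grip_force: 33.0
time: 6.35
tool_pos: [424.6, -310.4, 398.3]
tcp_rot: [180.0, -0.0, 84.3]
ft_force: [-0.6, 1.0, 0.6]
finger_gap: 61.0
grip_force: 33.0
(251.60324096679688, 167.3318634033203) 25.465364456176758 ((251.65283203125, 167.8731231689453), (47.73822784423828, 49.44877243041992), 8.697497367858887) [ 423.86 -307.9    44.  ] [ 423.85 -308.58   44.  ]
```

View pics/w2.png

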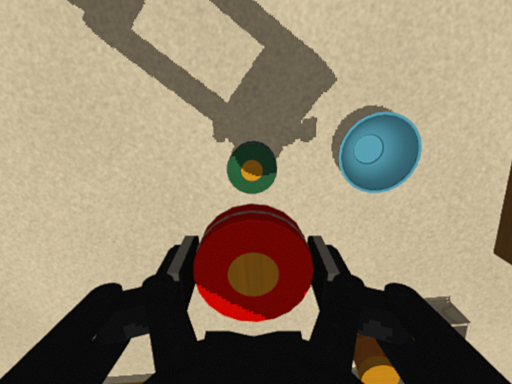

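The wrist view shows the green tin at (252,168) and the held red tin at (253,270), square in the fingers. The brass dots mark the lid centres, so I'll compare those.

```bash
python3 - <<'E'
from h import *
w=snapshot("wrist"); z=sense()["tool_pos"][2]
for roi,zz in [((235,150,270,190),44),((215,240,290,305),z-149)]:
    b=blob(w,(10,100,60),(28,255,255),roi,1)[0]; e=cv2.fitEllipse(b); print(e,onz(w,*e[0],zz))
print(sense()["tool_pos"],sense()["tcp_rot"])
E
```

```text
((251.2429962158203, 170.49478149414062), (20.541284561157227, 20.836097717285156), 69.5630111694336) [ 423.28 -311.37   44.  ]
((252.88302612304688, 274.0441589355469), (42.837486267089844, 50.49297332763672), 89.23814392089844) [ 425.25 -312.76  249.2 ]
[ 425.08 -309.8   398.2 ] [179.98  -0.01  84.4 ]
```

```bash
python3 -m jog '0.012 -0.02 0.4 0 0 0 1;0 0 0.5 0 0 0 1;0 0 0.4 0 0 0 1;0 0 0.3 0 0 0 1;0 0 0.13 0 0 0 1' && python3 -m jog '0 0 0 0 0 0 1;0 0 0.03 0 0 0 1;0 0 0.03 0 0 0 1;0 0 0.03 0 0 0 1;0 0 0 0 0 0 1'
```

```text
time: 7.08
tool_pos: [422.7, -307.7, 223.0]
tcp_rot: [-179.9, -0.1, 84.4]
ft_force: [-0.8, 0.7, -0.6]
finger_gap: 60.6
grip_force: 33.0
time: 7.7
tool_pos: [422.7, -309.2, 215.9]
tcp_rot: [-180.0, -0.0, 84.3]
ft_force: [0.0, 0.1, -1.1]
finger_gap: 61.0
grip_force: 33.0
```

```bash
python3 -m jog '0 0 0.015 0 0 0 1;0 0 0 0 0 0 1'; python3 -m jog '0 0 0.01 0 0 0 1;0 0 0 0 0 0 1'
```

```text
time: 7.95
tool_pos: [422.9, -309.4, 215.1]
tcp_rot: [180.0, 0.0, 84.3]
ft_force: [-2.6, 1.7, 5.0]
finger_gap: 61.0
grip_force: 33.3
time: 8.2
tool_pos: [423.0, -309.5, 215.1]
tcp_rot: [180.0, 0.0, 84.3]
ft_force: [-5.8, 5.6, 14.8]
finger_gap: 60.6
grip_force: 34.4
```

```bash
python3 -m jog '0 0 -0.012 0 0 0 1;0 0 0 0 0 0 1;0 0 0 0 0 0 -1;0 0 0 0 0 0 -1;0 0 0 0 0 0 -1' && python3 -m jog '0 0 0 0 0 0 -1;0 0 -0.1 0 0 0 -1;0 0 -0.4 0 0 0 -1;0 0 -0.5 0 0 0 -1;0 0 -0.6 0 0 0 -1' && python3 -m jog '0 0 -0.2 0 0 0 -1;0 0 0 0 0 0 -1;0 0 0 0 0 0 -1'
python3 - <<'E'
from h import *
w=snapshot("wrist");cv2.imwrite("pics/w3.png",w["img"][80:280,150:350,::-1])
b=blob(w,(10,100,60),(28,255,255),(225,140,280,200),1)[0]; e=cv2.fitEllipse(b); print(e,onz(w,*e[0],66)); print(sense()["tool_pos"])
E
```

```text
time: 8.82
tool_pos: [422.7, -309.2, 214.4]
tcp_rot: [-180.0, -0.0, 84.3]
ft_force: [0.6, -0.3, 0.4]
finger_gap: 85.3
grip_force: 0.0
time: 9.45
tool_pos: [422.4, -308.9, 376.1]
tcp_rot: [-179.9, -0.0, 84.3]
ft_force: [1.4, -0.6, 0.5]
finger_gap: 85.2
grip_force: 0.0
time: 9.82
tool_pos: [422.4, -308.9, 392.5]
tcp_rot: [-179.9, -0.1, 84.3]
ft_force: [-1.1, -0.1, -0.1]
finger_gap: 85.4
grip_force: 0.0
((254.0434112548828, 178.82850646972656), (21.83690643310547, 22.486915588378906), 82.27813720703125) [ 422.95 -312.42   66.  ]
[ 422.33 -308.84  392.07]
```

View pics/w3.png

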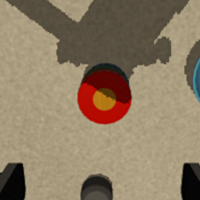

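The crop shows red lying flat on the pile, with its dot within about 1 mm of the green tin's. Next is the shoehorn.

```bash
python3 -m jog '0.395 0.146 0 0 0 0 -1;0.395 0.146 0 0 0 0 -1;0.395 0.146 0 0 0 0 -1;0.395 0.146 0 0 0 0 -1;0.395 0.146 0 0 0 0 -1' && python3 -m jog '0.395 0.146 0 0 0 0 -1;0.395 0.146 0 0 0 0 -1;0.395 0.146 0 0 0 0 -1;0 0 0 0 0 0 -1;0 0 0 0 0 0 -1'
python3 - <<'E'
from h import *
w=snapshot("wrist");cv2.imwrite("pics/w4.png",w["img"][:,:,::-1])
b=np.vstack([x for x in blob(w,(8,110,30),(22,255,255),(205,110,300,260),3) if cv2.contourArea(x)>40]); x,y,ww,hh=cv2.boundingRect(b); r=cv2.minAreaRect(b); print((x,y,ww,hh),r)
P=cv2.boxPoints(r); 
for p in P: print(p,onz(w,*p,69))
print(sense()["tool_pos"],sense()["tcp_rot"])
E
```

```text
time: 10.5
tool_pos: [514.9, -118.5, 392.2]
tcp_rot: [-179.8, -0.0, 84.3]
ft_force: [-0.4, -0.6, 0.8]
finger_gap: 84.7
grip_force: 0.0
time: 11.12
tool_pos: [569.7, -6.5, 392.8]
tcp_rot: [-179.8, 0.0, 84.4]
ft_force: [-0.1, -0.8, 0.8]
finger_gap: 85.6
grip_force: 0.0
(239, 124, 28, 96) ((252.5, 171.5), (95.0, 27.0), 90.0)
[239. 124.] [560.23  50.9   69.  ]
[266. 124.] [588.29  48.13  69.  ]
[266. 219.] [579.22 -60.    69.  ]
[239. 219.] [547.76 -56.94  69.  ]
[569.71  -6.94 393.31] [-179.86    0.02   84.32]
```

View pics/w4.png

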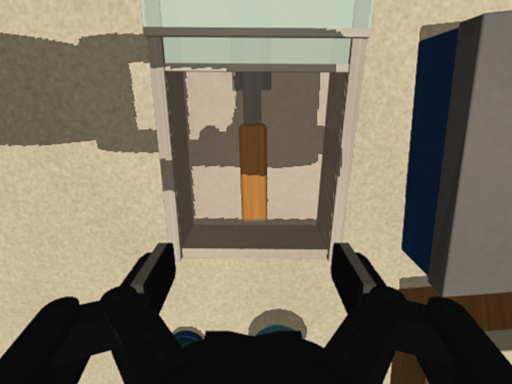

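The view shows the whole handle, cols 239–266 and rows 124–220. It lies parallel to the tool and centred under it, and the door edge is at row 68. Grasp it.

```bash
python3 -m jog '0.02 -0.008 0.4 0 0 0 -1;0 0 0.5 0 0 0 -1;0 0 0.4 0 0 0 -1;0 0 0.3 0 0 0 -1;0 0 0.1 0 0 0 -1' 60 && python3 -m jog '0 0 0 0 0 0 -1;0 0 0.04 0 0 0 -1;0 0 0 0 0 0 1;0 0 0 0 0 0 1;0 0 0 0 0 0 1' && python3 -m jog '0 0 0 0 0 0 1;0 0 0 0 0 0 1;0 0 0 0 0 0 1'
```

```text
time: 11.8
tool_pos: [568.0, -5.3, 222.1]
tcp_rot: [-179.7, 0.0, 84.3]
ft_force: [-0.1, -0.3, -0.7]
finger_gap: 85.5
grip_force: 0.0
time: 12.42
tool_pos: [569.8, -4.2, 221.1]
tcp_rot: [180.0, -0.0, 84.4]
ft_force: [-0.7, -0.5, -0.3]
finger_gap: 32.0
grip_force: 0.0
time: 12.8
tool_pos: [570.0, -4.2, 221.4]
tcp_rot: [179.9, -0.0, 84.3]
ft_force: [0.2, 0.2, 5.7]
finger_gap: 29.2
grip_force: 61.8
```

```bash
python3 -m jog '0 0 -0.04 0 0 0 1;0.087 0 -0.091 0 -0.046 0 1;0.087 0 -0.091 0 -0.046 0 1;0.087 0 -0.091 0 -0.046 0 1;0 0 0 0 0 0 1'; python3 -m jog '0.087 0 -0.091 0 -0.046 0 1;0.087 0 -0.091 0 -0.046 0 1;0.087 0 -0.091 0 -0.046 0 1;0 0 0 0 0 0 1'
python3 - <<'E'
from h import *
t=snapshot("scene"); a=t["img"][130:260,210:400,::-1]; cv2.imwrite("pics/s5.png",cv2.resize(a,None,fx=3.5,fy=3.5,interpolation=cv2.INTER_CUBIC))
E
```

```text
time: 13.42
tool_pos: [572.4, 23.8, 251.0]
tcp_rot: [180.0, 8.3, 84.4]
ft_force: [0.3, 0.8, -0.9]
finger_gap: 28.6
grip_force: 61.1
time: 13.92
tool_pos: [575.3, 54.1, 272.1]
tcp_rot: [-180.0, 16.5, 84.4]
ft_force: [0.0, -0.6, -0.5]
finger_gap: 28.9
grip_force: 61.1
```

View pics/s5.png

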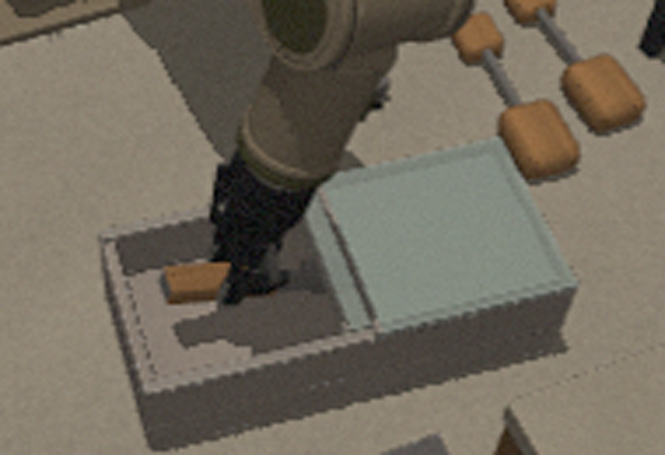

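The scene crop shows the handle raised at (200,283), the blade still passing under the glass and the door in place, with no contact force. Carry on tilting, then draw it out.

```bash
python3 -m jog '0.087 0 -0.091 0 -0.046 0 1;0.087 0 -0.091 0 -0.046 0 1;0 0 0 0 0 0 1;0 0 0 0 0 0 1;0 0 0 0 0 0 1'; python3 -m jog '-0.15 0 0 0 0 0 1;-0.2 0 0 0 0 0 1;-0.2 0 0 0 0 0 1;0 0 0 0 0 0 1'; python3 -m jog '-0.2 0 0 0 0 0 1;-0.2 0 0 0 0 0 1;-0.2 0 0 0 0 0 1;-0.2 0 0 0 0 0 1;0 0 0 0 0 0 1'
```

```text
time: 14.6
tool_pos: [577.3, 75.0, 283.9]
tcp_rot: [-180.0, 22.0, 84.3]
ft_force: [-0.3, -0.5, -0.6]
finger_gap: 28.7
grip_force: 61.1
time: 15.1
tool_pos: [572.7, 22.9, 306.6]
tcp_rot: [179.9, 22.1, 84.2]
ft_force: [0.2, 0.8, -1.0]
finger_gap: 28.9
grip_force: 61.1
time: 15.72
tool_pos: [565.3, -50.5, 336.4]
tcp_rot: [179.9, 22.1, 84.2]
ft_force: [0.0, 0.4, -1.2]
finger_gap: 28.7
grip_force: 61.1
```

```bash
python3 -m jog '-0.12 0 -0.28 0 0 0 1;-0.12 0 -0.28 0 0 0 1;-0.12 0 -0.28 0 0 0 1;-0.12 0 -0.28 0 0 0 1;0 0 0 0 0 0 1'; python3 -m jog '0 0 0 0 0 0 1;0 0 0 0 0 0 1;0 0 0 0 0 0 1;0 0 0 0 0 0 1;0 0 0 0 0 0 1'
python3 - <<'E'
from h import *
t=snapshot("scene"); a=t["img"][100:290,90:400,::-1]; cv2.imwrite("pics/s6.png",cv2.resize(a,None,fx=2.5,fy=2.5,interpolation=cv2.INTER_CUBIC))
E
```

```text
time: 16.35
tool_pos: [565.5, -51.0, 460.1]
tcp_rot: [179.7, 22.1, 84.2]
ft_force: [-0.2, 0.0, -0.4]
finger_gap: 28.8
grip_force: 61.1
time: 16.98
tool_pos: [564.9, -51.1, 456.8]
tcp_rot: [-180.0, 22.1, 84.4]
ft_force: [-0.4, -0.1, -1.0]
finger_gap: 28.8
grip_force: 61.1
```

View pics/s6.png

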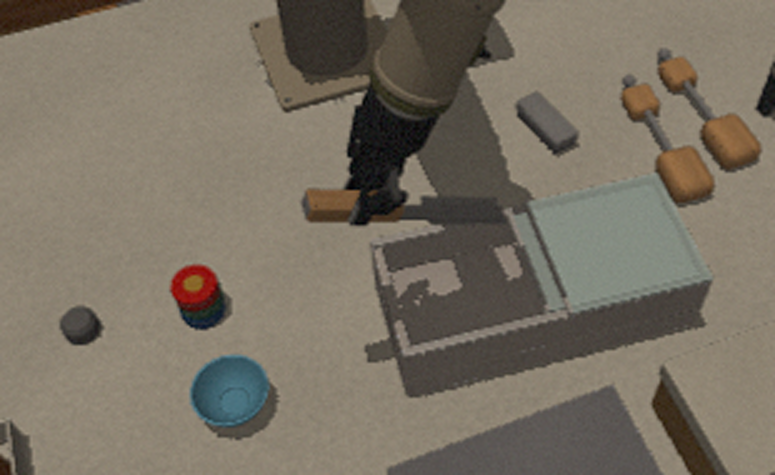

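The picture shows the shoehorn held clear above the cabinet (305–505, 205), the three tins stacked at (197,295), and the door and the other things unmoved.

```bash
python3 -c "from bench import *; print(hand_in())"
```

```text
the job is handed in; nothing more can be done
None
```

I set the red tin on the pile and let go of it, then drew the shoehorn out through the gap. It is held still, its lower end roughly 10 cm above the cabinet; the job was handed in at about 17 s, and no verdict came back.

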